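Raise the fume booth's sash to its working mark

TASK

Put the fingertips under the lip of the fume booth's sliding window and push it up until the lip's round bar is level with the diamond-shaped plate clamped to one of the front posts (not the round one), without running the window past that mark, then take the fingers away and leave it standing there. Only push from beneath: do not pinch the lip between the fingers, and leave the glassware and other small things where they stand.

Things in the scene. Friction and masses are not known exactly. Their poses are not given: they have to be found in the camera images.
- hood: Fixed downdraft fume booth: white front frame 600 mm wide (y), 540 high, low clear side walls (230 high, 230 deep), no roof. Origin on the table under the middle of its front, in the plane of the sliding window; x points into the booth, y left along the front, z up. Two front posts 40 mm square, 280 mm either side of the origin; a thin head rail behind the window at 526 mm. Floor tile 12 mm thick, from 20 mm in front of the window.
- sash (a joint): Height of the clear sliding window in m, growing upward, 0 to 0.25: the bar's centre stands 100 mm + this above the table. The window (508 mm wide, 220 high) hangs on counterweights hidden in the posts: it is in balance and stays where it is left; moving it up takes about 3 to 8 N, plus drag of 12 N per m/s. It starts partly down, the bar 120 to 155 mm above the table.
- lip (a point): Middle of the lip's round bar, on its axis. The bar is 20 mm in diameter, 410 mm long, along the hood's y, its axis 50 mm in front of (hood -x) the window; push on its underside, 10 mm below this point. Over it a flat ledge, 410 mm long, 8 mm thick, joins it to the window (from 6 to 52 mm in front of it, top 18 mm above the bar's axis). Bar and ledge are the lip.
- diamond: The mark: a level steel plate, diamond-shaped from above (a 71 mm square turned 45 degrees, 100 mm corner to corner), 10 mm thick, held by a clamp on one of the two front posts (left or right, it differs), its centre 50 mm in front of the post. Origin on the post's axis, level with the middle of the plate: the height that the bar's centre must reach, 230 to 310 mm above the table.
- disc: A like clamp on the other front post, with a round level plate 90 mm in diameter and 10 mm thick; it marks another setting and does not matter here. Origin on the post's axis, level with the middle of the plate.
- bottle: Loose amber bottle, 68 mm in diameter, 170 mm high, standing in front of the booth to one side. Origin at the centre of its underside. The 180 mm around the middle of the lip (90 mm to either side) are free of loose things, in front and below.
- beaker: Loose glass beaker, 72 mm in diameter, 95 mm high, in front of the booth on the other side. Origin at the centre of its underside.
- crucible: Loose white crucible, 42 mm in diameter, 34 mm high, near the lip, left or right of its middle. Origin at the centre of its underside.
- jar: Loose small jar, 48 mm in diameter, 60 mm high, near the lip on the other side of its middle from the crucible. Origin at the centre of its underside.
- bowl: Loose steel bowl, 110 mm wide, 50 mm high, inside the booth. Origin at the centre of its underside.
- flask: Loose conical glass flask, 76 mm wide at the foot, 108 mm high, inside the booth. Origin at the centre of its underside.
- spatula: Loose spatula, 160 mm long, lying on the table on the robot's right. Its origin is near the middle of its length.
Not all that is in view belongs to the job. What is shaped like the flask but red is not meant.

How it is judged:
By the outcome, as a careful person would: the job done as asked, in the order asked, and still so for the second after the job is handed in, with the robot touching nothing.
It also fails if it takes over 42 s, if anything falls off the work surface, if the arm or the gripper's body presses on something with over 40 N, if the wrist force passes 120 N, or if a joint passes its speed limit or range.

ROBOT

A 7-joint arm with a two-finger parallel gripper is mounted at the origin on the work surface. World frame = base frame: x ahead of the robot, y to its left, z up, the work surface at z = 0. Lengths are in m, angles in rad, forces in N, time in s.
With the tool pointing down it reaches from about 0.4 to 0.85 m from the base axis. Payload 4.5 kg.
Tool frame: the origin (TCP) lies between the finger pads; the fingertips stand 25 mm ahead of it and the grasp point (between the pads) lies 6 mm ahead of it (r.tips_ahead is the distance from the TCP to the fingertips, in m); z points along the fingers, y is the direction in which the jaws open and shut (so a half turn about z gives the same grasp; the last joint's range is limited). The gripper opens to 88 mm and grips with 3 to 60 N. Pads are 18 mm wide; open, the fingers measure 123 mm over their backs; the gripper's body (75 mm by 187 mm) begins 45 mm behind the grasp point.
Start: joints at [-1.271, 0.689, -0.195, 1.565, 0.157, 0.902, -0.215], TCP at [0.164, 0.603, 0.264] pointing down, gripper open.
Joint ranges: [-3.01, 3.01], [-0.46, 2.08], [-1.47, 1.51], [0.13, 2.56], [-1, 4.14], [0.04, 2.09], [-2.66, 2.66]. Speed limits (rad/s): [2.57, 2.57, 3.14, 3.14, 3.14, 3.14, 3.14].

INTERFACE

Orientations are given as a unit quaternion [x, y, z, w].
In Python, from plant import r, imaging gives the robot as it stands.
- The arm moves only by the tool send_rows, never from a script. Its argument "moves" is one flat list of numbers, 6 for each row, row after row: the shift along the tool's x, y, z in m, then the turn, a rotation vector about the tool's x, y, z in degrees. A call has exactly 5 rows; each row is the pose to reach, as a shift and turn from the pose measured when the call began, along the tool's axes at that moment; what a row does not reach only later rows make up. A row lasts 1/12 s, in which the tool goes at most 41.7 mm and 7.16 degrees, less where a joint would pass 70% of its speed; a pose out of reach is approached as far as the arm can. A call with a gripper value outside its range is refused whole. "claw" is the closure, from -1 (fully open) to 1 (shut), so that 0 is half open, set as the call begins (left out, the last holds). The fingers move at their own pace and stop on an object; "grip_force" is the grip in N (left out, the last holds). Time passes only in rows, so rows that repeat a pose let the fingers close, or fill a call up. It gives the time, the measured TCP pose, the force and the opening at its end, in the units of the state.
- r.get_state(): the state, without advancing time (a new reading comes with each control period).
- imaging.snapshot(name): name is "side" or "top" or "wrist"; returns a dict with "image" (480x640x3 uint8, red, green, blue), "depth" (480x640 float32, m along the optical axis (not along the pixel's ray), 0 where there is no reading), "mtx" (3x3 intrinsics, pixels), "rvec" (rotation vector, rad) and "tvec" (3), from world to camera coordinates, as OpenCV has them. Camera axes: x right, y down, z forward; pixel columns grow to the right and rows downward; lengths in m; the calibration is good to about 2 mm. The wrist camera is an equidistant fisheye: a pixel r from the principal point sees the ray r / f radians off the axis. A picture is of the moment at which its call begins.
- r.finish_job(): hands the job in, once; it reports no verdict.
Trained networks look in a picture, given as the dict that the camera call returned (one of the last four; its "shot" number tells which), for a name from the list of things; names that differ only in an ending like _2 or _b are one class to them, and where a whole thing is asked for, a point or a joint stands for the part that bears it (a point fixed in the world has none). Each returns a list of dicts, best first, with "score" (0 to 1); they miss things now and then, are a little off and sometimes report something else, mostly with a low value. They report only what shows in the picture. A call takes as long as a camera call. They do not tell look-alikes from the thing itself.
- imaging.look_for(query, picture): "box" ([centre column, centre row, width, height] as shares, 0 to 1, of the picture: columns of its width, rows of its height, round what is visible of it).
- imaging.silhouettes(query, picture): "pixels" (480x640 bool, what is visible of it) and "box" ([centre column, centre row, width, height] as shares, 0 to 1, of the picture: columns of its width, rows of its height, round what is visible of it).
- imaging.pinpoint(query, picture): "point" ([column, row] as shares, 0 to 1, of the picture: columns of its width, rows of its height: a listed point, or the origin of a listed thing).
The state is a dict: "clock": time; "q": joint angles; "qd": joint speeds; "joint_torque": joint torques, N m; "tool_pos": TCP position; "eef_rot": TCP orientation; "contact_force": force on the tool from outside, world axes, zero at the start; "moment": the same for the moment, N m; "opening": opening from 0.0 (shut) to 1.0 (fully open).
Only numpy, scipy, OpenCV 4.12 (cv2) and the standard library are available. Lean on these libraries where they do the work, as an engineer would, in place of code of your own. Each camera call takes 0.05 s, during which the arm holds its last target.

## Working session

There is one attempt and no reset: what is moved stays moved. The work goes in short steps, Python scripts to look and compute and a tool call to move; the robot and the scene stay as the last step left them, time stands still between calls to the robot, and variables do not carry over. Pictures are saved under pics/ and viewed, and the job is handed in when it is done.

Besides the shell and the picture viewer there is one more tool, called after ">>>" as name(argument=value, ...), one argument or row to a line, values as JSON. send_rows: Moves the arm, as the interface text tells. Its arguments: {"type":"object","properties":{"moves":{"type":"array"},"claw":{"type":"number"},"grip_force":{"type":"number"}},"required":["moves"]}

```bash
ls; mkdir -p pics
cat > h.py <<'E'
from plant import r, imaging
import numpy as np, cv2
def save(d,n): cv2.imwrite('pics/'+n+'.png', cv2.cvtColor(d['image'],cv2.COLOR_RGB2BGR))
def RT(d):
    R,_=cv2.Rodrigues(np.array(d['rvec'],float)); return R,np.array(d['tvec'],float).reshape(3)
def ray(d,u,v):
    K=d['mtx'];R,t=RT(d)
    c=np.array([(u-K[0,2])/K[0,0],(v-K[1,2])/K[1,1],1.]); return -R.T@t, R.T@c
def dep(d,u,v,z=None):
    o,w=ray(d,u,v); z=d['depth'][int(v),int(u)] if z is None else z; return o+w*z
def proj(d,P):
    R,t=RT(d); return cv2.projectPoints(np.atleast_2d(np.asarray(P,float)),R,t,d['mtx'],None)[0].reshape(-1,2)
E
python3 - <<'E'
from h import *
s=r.get_state(); print(s)
for n in ['side','top','wrist']:
    d=imaging.snapshot(n); save(d,n+'0'); print(n,d['mtx'].tolist(),RT(d)[0].tolist(),(-RT(d)[0].T@RT(d)[1]))
    if n!='wrist':
        for q in ['lip','diamond','disc','hood','bottle','beaker','crucible','jar']:
            for x in imaging.pinpoint(q,d)[:2]:
                u,v=x['point'][0]*640,x['point'][1]*480
                print(q,round(x['score'],2),round(u),round(v),dep(d,min(u,639),min(v,479)).round(3))
E
```

```text
pics
{'clock': 0.0, 'q': array([-1.27120974,  0.69001795, -0.19451246,  1.56636307,  0.15730566,
        0.90250902, -0.21509996]), 'qd': array([-0.00024885, -0.00072689,  0.00224965,  0.00148298,  0.00200649,
       -0.00054081,  0.00124461]), 'joint_torque': array([ 8.98965527e-05, -5.27570415e+01, -1.26658671e+00, -1.53428900e+01,
       -5.25063230e-02,  6.54754855e-03,  1.77017077e-04]), 'tool_pos': array([0.16405714, 0.60245787, 0.2628837 ]), 'eef_rot': array([ 1.32458242e-01,  9.91188129e-01, -9.50716630e-04, -5.52029512e-05]), 'contact_force': array([-0.33218759, -0.14971743,  0.08200762]), 'moment': array([-0.01485866, -0.04391344, -0.02281258]), 'opening': 0.9962558274627525}
side [[596.5480792575588, 0.0, 326.4323638115946], [0.0, 596.5480792575588, 237.82017988108984], [0.0, 0.0, 1.0]] [[-0.2503535750970609, 0.9681527436433766, 0.0018309592902812921], [0.916125035977547, 0.23751056586705277, -0.3229607554435221], [-0.3131102136488977, -0.07917699209565096, -0.9464105863901918]] [1.01466898 0.11624163 1.51532114]
diamond 0.57 184 239 [ 0.702 -0.268  0.342]
disc 0.61 424 32
[... 633 characters left out ...]
 331 202 [ 0.678 -0.012  0.143]
disc 0.93 199 180 [0.693 0.252 0.283]
disc 0.6 268 214 [0.65  0.128 0.13 ]
hood 0.55 330 203 [ 0.677 -0.011  0.143]
bottle 0.56 244 241 [0.588 0.182 0.128]
beaker 0.77 394 257 [ 0.567 -0.173  0.008]
crucible 0.59 270 218 [0.658 0.138 0.003]
jar 0.53 382 225 [ 0.639 -0.135  0.059]
jar 0.17 472 193 [ 0.665 -0.27   0.343]
wrist [[371.64829954431775, 0.0, 321.6435918724429], [0.0, 371.64829954431775, 237.5579079886771], [0.0, 0.0, 1.0]] [[0.2629729183833134, 0.9648031830967971, -0.00024916510891162535], [0.9206235716254851, -0.2508537697044787, 0.2992066603412894], [0.28861303429418894, -0.07891263594216433, -0.9541883002448525]] [0.08934048 0.62271208 0.38418008]
```

View images.

View pics/side0.png

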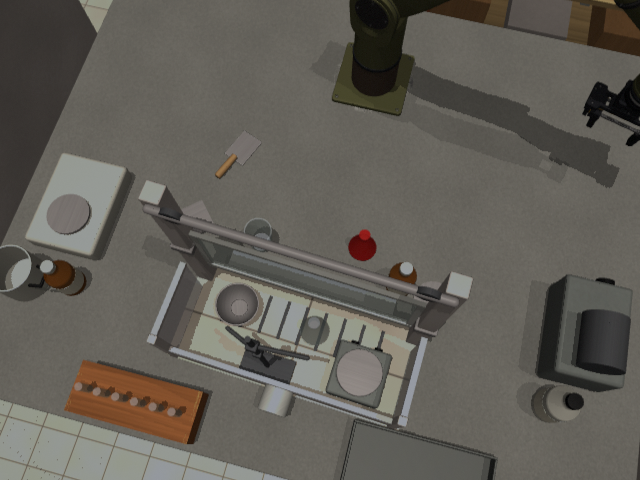

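View pics/top0.png

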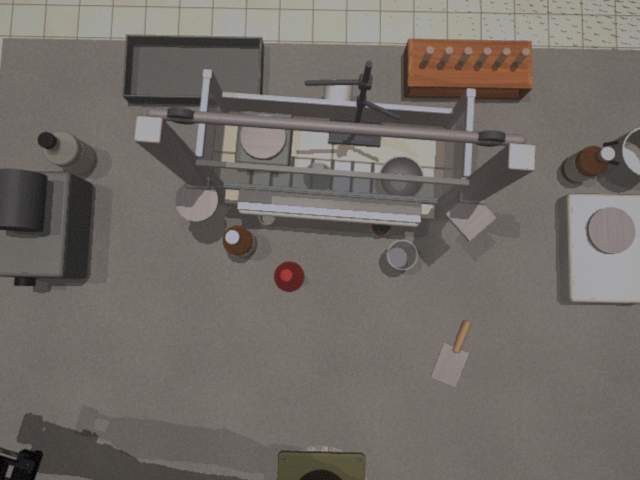

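View pics/wrist0.png

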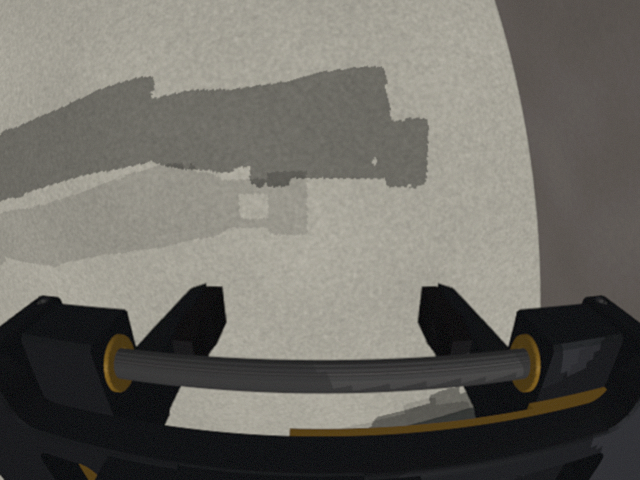

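Run:
```python
from h import *
d=imaging.snapshot('top'); s=imaging.snapshot('side')
np.savez('top1.npz',image=d['image'],depth=d['depth'],mtx=d['mtx'],rvec=d['rvec'],tvec=d['tvec'])
np.savez('side1.npz',image=s['image'],depth=s['depth'],mtx=s['mtx'],rvec=s['rvec'],tvec=s['tvec'])
for nm,c in (('top',d),('side',s)):
  for q in ['diamond','disc','lip']:
    for x in imaging.silhouettes(q,c)[:2]:
        m=cv2.erode(x['pixels'].astype(np.uint8),np.ones((3,3)))>0
        v,u=np.nonzero(m&(c['depth']>0))
        P=np.array([dep(c,a,b) for a,b in zip(u,v)])
        if len(P)<5: continue
        z=P[:,2]; print(nm,q,round(x['score'],2),len(P),'px',u.mean().round(),v.mean().round(),'z pct',np.percentile(z,[5,25,50,75,95]).round(4),'mean',np.median(P,0).round(3))
for (n,c,x0,y0,x1,y1,k) in (('c1',d,120,60,540,300,1.9),('c2',s,130,170,480,420,2.2)):
    im=cv2.cvtColor(c['image'][y0:y1,x0:x1],cv2.COLOR_RGB2BGR); cv2.imwrite(f'pics/{n}.png',cv2.resize(im,None,fx=k,fy=k,interpolation=cv2.INTER_CUBIC))
```

```text
top diamond 0.72 1077 px 470.0 216.0 z pct [0.2709 0.2727 0.2741 0.2753 0.2786] mean [ 0.633 -0.284  0.274]
top disc 0.95 1150 px 197.0 201.0 z pct [0.2061 0.208  0.2096 0.2112 0.2139] mean [0.663 0.27  0.21 ]
top disc 0.53 741 px 240.0 241.0 z pct [0.0526 0.1086 0.1195 0.1362 0.1716] mean [0.587 0.19  0.119]
top lip 0.73 10539 px 330.0 192.0 z pct [0.1359 0.1419 0.1739 0.285  0.3462] mean [ 0.69  -0.01   0.174]
top lip 0.66 657 px 401.0 255.0 z pct [0.0017 0.0055 0.0181 0.0668 0.0949] mean [ 0.572 -0.188  0.018]
side diamond 0.59 359 px 194.0 220.0 z pct [0.2696 0.2724 0.2741 0.2766 0.2813] mean [ 0.621 -0.282  0.274]
side diamond 0.17 560 px 240.0 149.0 z pct [-0.002   0.0018  0.0047  0.0081  0.0215] mean [ 0.318 -0.313  0.005]
side disc 0.68 114 px 428.0 310.0 z pct [0.2065 0.2093 0.2124 0.2155 0.2178] mean [0.733 0.267 0.212]
side lip 0.81 5935 px 309.0 281.0 z pct [0.1444 0.1948 0.2584 0.3147 0.3471] mean [0.703 0.001 0.258]
side lip 0.24 600 px 240.0 150.0 z pct [-0.002   0.0018  0.0047  0.0085  0.0215] mean [ 0.321 -0.311  0.005]
```

View pics/c1.png

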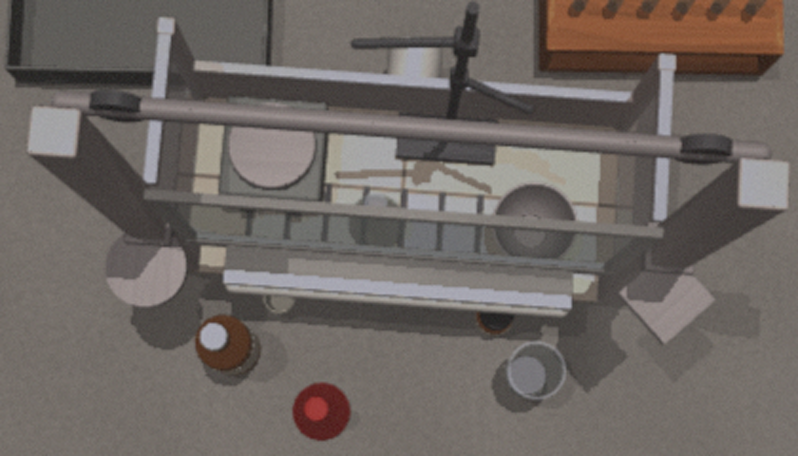

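View pics/c2.png

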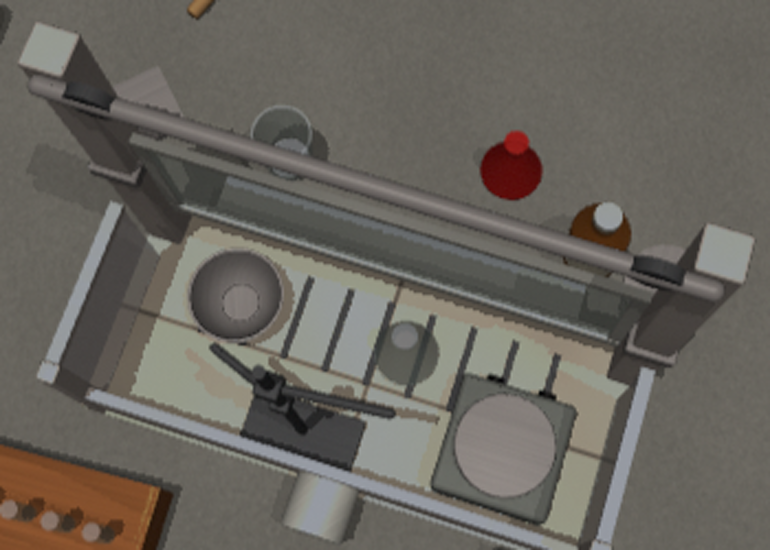

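Run:
```python
from h import *
d=dict(np.load('top1.npz'));s=dict(np.load('side1.npz'))
for u in (270,310,330,350,390):
    for v in range(195,232,2):
        p=dep(d,u,v)
        if p[2]>0.08 and p[0]<.69: print(u,v,p.round(4))
# post tops
def top(c,u,v):
    o,w=ray(c,u,v);return o+w*(0.54-o[2])/w[2]
for c,pts in ((d,[(148,129),(521,157)]),(s,[(153,194),(459,287)])):
    for p in pts: print(p,top(c,*p).round(3), dep(c,*p).round(3))
```

```text
270 197 [0.6879 0.1247 0.1364]
270 199 [0.6825 0.124  0.1411]
270 201 [0.6783 0.1241 0.1389]
270 203 [0.6726 0.1232 0.1461]
270 205 [0.6687 0.1235 0.1422]
270 207 [0.6642 0.1233 0.1427]
270 209 [0.66   0.1234 0.1404]
270 211 [0.6558 0.1235 0.1382]
270 213 [0.6526 0.1242 0.1296]
270 215 [0.6481 0.1241 0.1294]
310 197 [0.6885 0.0347 0.1431]
310 199 [0.6841 0.0346 0.1424]
310 201 [0.6801 0.0346 0.1396]
310 203 [0.6753 0.0344 0.1412]
310 205 [0.6709 0.0343 0.1404]
310 207 [0.6663 0.0342 0.141 ]
310 209 [0.662  0.0341 0.1392]
310 211 [0.6573 0.034  0.1403]
310 213 [0.6522 0.0338 0.1444]
310 215 [0.6491 0.0339 0.1352]
310 217 [0.6451 0.0339 0.1312]
330 197 [ 0.6897 -0.01    0.1416]
330 199 [ 0.6846 -0.01    0.1445]
330 201 [ 0.6809 -0.0102  0.1402]
330 203 [ 0.6763 -0.0102  0.1407]
330 205 [ 0.6717 -0.0103  0.1409]
330 207 [ 0.667  -0.0104  0.142 ]
330 209 [ 0.6627 -0.0105  0.1411]
330 211 [ 0.6582 -0.0106  0.1405]
330 213 [ 0.6534 -0.0106  0.143 ]
330 215 [ 0.6491 -0.0108  0.1411]
330 217 [ 0.6459 -0.011   0.1321]
330 219 [ 0.6412 -0.011   0.1338]
350 199 [ 0.6864 -0.0548  0.1397]
350 201
[... 324 characters left out ...]
 0.1349]
350 221 [ 0.6379 -0.056   0.1313]
390 199 [ 0.6878 -0.1439  0.1422]
390 201 [ 0.6827 -0.1435  0.1456]
390 203 [ 0.679  -0.1441  0.1411]
390 205 [ 0.674  -0.1438  0.1438]
390 207 [ 0.6703 -0.1445  0.1386]
390 209 [ 0.6653 -0.1441  0.142 ]
390 211 [ 0.6606 -0.144   0.1428]
390 213 [ 0.6562 -0.1442  0.1422]
390 215 [ 0.6517 -0.1441  0.1427]
390 217 [ 0.6473 -0.1442  0.1421]
390 219 [ 0.6431 -0.1446  0.1395]
390 221 [ 0.6394 -0.1453  0.1344]
390 223 [ 0.6353 -0.1458  0.1308]
(148, 129) [0.715 0.269 0.54 ] [0.715 0.269 0.54 ]
(521, 157) [ 0.683 -0.288  0.54 ] [ 0.683 -0.288  0.54 ]
(153, 194) [ 0.69  -0.283  0.54 ] [ 0.69  -0.283  0.541]
(459, 287) [0.721 0.272 0.54 ] [0.72  0.272 0.539]
```

```bash
cat > fk.py <<'E'
import numpy as np
from scipy.spatial.transform import Rotation as Rt
hp=np.pi/2
MDH=[(0,0,.267),(-hp,0,0),(hp,0,.293),(hp,.0525,0),(hp,.0775,.3425),(hp,0,0),(-hp,.076,.097)]
def fk(q,allp=False):
    T=np.eye(4);P=[]
    for (al,a,d),th in zip(MDH,q):
        c,s,ca,sa=np.cos(th),np.sin(th),np.cos(al),np.sin(al)
        T=T@np.array([[c,-s,0,a],[s*ca,c*ca,-sa,-d*sa],[s*sa,c*sa,ca,d*ca],[0,0,0,1]]);P.append(T.copy())
    return P if allp else T
E
python3 - <<'E'
from fk import *
q=[-1.27120974,  0.69001795, -0.19451246,  1.56636307,  0.15730566,0.90250902, -0.21509996]
T=fk(q);print(T.round(4), np.hypot(*T[:2,3]), np.hypot(.16405714, .60245787))
print(Rt.from_quat([ 1.32458242e-01,9.91188129e-01,-9.50716630e-04,-5.52029512e-05]).as_matrix().round(4))
from h import *
d=dict(np.load('top1.npz'));s=dict(np.load('side1.npz'))
for nm,c in (('t',d),('s',s)):
    im=c['image'].astype(int);m=(im[...,0]>90)&(im[...,1]<60)&(im[...,2]<60)
    v,u=np.nonzero(m&(c['depth']>0));P=np.array([dep(c,a,b) for a,b in zip(u,v)]);
    print(nm,len(P),P.min(0).round(3),P.max(0).round(3),np.median(P[P[:,2]<.03],0).round(3))
E
```

```text
[[ 0.2615 -0.9652 -0.0017  0.0882]
 [-0.9651 -0.2615  0.0106 -0.6077]
 [-0.0106 -0.0012 -0.9999  0.2069]
 [ 0.      0.      0.      1.    ]] 0.6140345506351798 0.6243958922910339
[[-9.649e-01  2.626e-01 -4.000e-04]
 [ 2.626e-01  9.649e-01 -1.900e-03]
 [-1.000e-04 -1.900e-03 -1.000e+00]]
t 334 [ 0.481 -0.486  0.003] [1.036 0.122 0.115] [0.534 0.083 0.018]
s 194 [ 0.485 -0.453  0.003] [1.071 0.123 0.117] [0.548 0.092 0.017]
```

>>> send_rows(
  moves=[-0.434,-0.506,-0.137,0,0,-12,-0.434,-0.506,-0.137,0,0,-12,-0.434,-0.506,-0.137,0,0,-12,-0.434,-0.506,-0.137,0,0,-12,-0.434,-0.506,-0.137,0,0,-12],
  claw=1,
  grip_force=10,
)

```text
clock: 1.77
tool_pos: [0.2522, 0.4169, 0.306]
eef_rot: [0.028, 1.0, 0.0, 0.0]
contact_force: [0.7, -0.8, -0.0]
opening: 0.645
```

>>> send_rows(
  moves=[-0.221,-0.405,-0.094,0,0,0,-0.221,-0.405,-0.094,0,0,0,-0.221,-0.405,-0.094,0,0,0,-0.221,-0.405,-0.094,0,0,0,-0.221,-0.405,-0.094,0,0,0],
)

```text
clock: 2.18
tool_pos: [0.3396, 0.2324, 0.3479]
eef_rot: [0.028, 1.0, 0.0, 0.0]
contact_force: [1.6, 1.0, 0.6]
opening: 0.269
```

```bash
cat > log.py <<'E'
from plant import r
import json,numpy as np
s=r.get_state(); 
open('log.jsonl','a').write(json.dumps({k:np.asarray(s[k]).tolist() for k in ('q','tool_pos','eef_rot')})+'\n')
print(s['clock'],'q',s['q'].round(3),'p',s['tool_pos'].round(4),'R',s['eef_rot'].round(4),'F',s['contact_force'].round(2))
E
echo '{"q":[-1.27120974,0.69001795,-0.19451246,1.56636307,0.15730566,0.90250902,-0.21509996],"tool_pos":[0.16405714,0.60245787,0.2628837],"eef_rot":[0.132458242,0.991188129,-0.00095071663,-0.0000552]}' > log.jsonl; python3 log.py
```

```text
2.1833 q [-0.483  0.297 -0.306  2.037  0.121  0.823  0.656] p [0.3396 0.2324 0.3479] R [2.790e-02 9.996e-01 2.000e-04 5.000e-04] F [1.6  1.03 0.56]
```

>>> send_rows(
  moves=[-0.123,-0.225,-0.052,0,0,0,-0.123,-0.225,-0.052,0,0,0,-0.123,-0.225,-0.052,0,0,0,-0.123,-0.225,-0.052,0,0,0,-0.123,-0.225,-0.052,0,0,0],
)

```text
clock: 2.6
tool_pos: [0.427, 0.0478, 0.3897]
eef_rot: [0.028, 1.0, 0.0, 0.001]
contact_force: [1.1, -0.1, 0.1]
opening: 0.003
```

```bash
python3 log.py
cat > fit.py <<'E'
import json,numpy as np,itertools
from scipy.spatial.transform import Rotation as Rt
from scipy.optimize import least_squares
L=[json.loads(l) for l in open('log.jsonl')]
Q=np.array([l['q'] for l in L]);R=Rt.from_quat([l['eef_rot'] for l in L]);P=np.array([l['tool_pos'] for l in L])
def chain(q,s):
    rs=[];c=Rt.identity()
    for i in range(7):
        c=c*Rt.from_euler('zyzyzyz'[i],s[i]*q[i]); rs.append(c)
    return rs
res=[]
for s in itertools.product([1,-1],repeat=7):
    if s[1]<0: continue
    E=[chain(q,s)[-1] for q in Q]
    # find A (base), B(tool): R=A*E*B ; try A=Rz(a), optimise
    def f(x): 
        A=Rt.from_euler('z',x[0]);B=Rt.from_rotvec(x[1:4])
        return np.concatenate([((A*e*B).inv()*r).as_rotvec() for e,r in zip(E,R)])
    best=min((least_squares(f,[a,0,0,b]) for a in (0,np.pi) for b in (0,np.pi/2,np.pi)),key=lambda o:o.cost)
    res.append((best.cost,s,best.x))
res.sort(key=lambda t:t[0])
for t in res[:6]: print(t[0],t[1],t[2].round(3))
E
python3 fit.py
```

```text
2.6 q [-0.048  0.268 -0.226  1.921  0.073  0.958  1.207] p [0.427  0.0478 0.3897] R [2.790e-02 9.996e-01 3.000e-04 1.000e-03] F [ 1.13 -0.09  0.06]
6.050435398184606e-17 (-1, 1, -1, 1, -1, 1, -1) [ 0.    -0.    -0.     1.571]
0.019773403420181135 (-1, 1, 1, 1, 1, 1, -1) [ 0.329  0.    -0.     1.31 ]
0.021937645170758024 (-1, 1, -1, 1, 1, 1, -1) [ 0.326  0.146 -0.094  1.745]
0.03487767281266212 (1, 1, -1, 1, 1, 1, 1) [ 4.125 -0.129 -0.224  3.237]
0.03907729649683838 (-1, 1, 1, 1, -1, 1, -1) [ 3.917 -0.078 -0.142 -1.235]
0.03992456308013282 (1, 1, -1, 1, -1, 1, 1) [ 1.522e+00  1.000e-03 -1.000e-03  7.920e-01]
```

```bash
cat > kin.py <<'E'
import json,numpy as np
from scipy.spatial.transform import Rotation as Rt
S=(-1,1,-1,1,-1,1,-1)
def chain(q):
    rs=[];c=Rt.identity()
    for i in range(7):
        c=c*Rt.from_euler('zyzyzyz'[i],S[i]*q[i]); rs.append(c)
    return rs
def A(q):
    m=[r.as_matrix() for r in chain(q)]
    return np.stack([[0,0,1],m[1][:,0],m[1][:,2],m[3][:,0],m[3][:,2],m[5][:,0],m[5][:,2]],1)
def rot(q): return chain(q)[-1]*Rt.from_euler('z',np.pi/2)
E
python3 - <<'E'
from kin import *
L=[json.loads(l) for l in open('log.jsonl')]
M=np.vstack([A(l['q']) for l in L]);b=np.hstack([l['tool_pos'] for l in L])
print(np.linalg.svd(M)[1].round(3)); x,res,_,_=np.linalg.lstsq(M,b,rcond=None);print(x.round(4),np.abs(M@x-b).max())
M2=M[:,[0,2,4,6]];x,res,_,_=np.linalg.lstsq(M2,b,rcond=None);print(x.round(4),np.abs(M2@x-b).max())
E
```

```text
[3.448 2.962 0.478 0.286 0.133 0.071 0.   ]
[ 1.3746  0.0491  0.5899 -0.1896  0.351   0.1824  1.4781] 0.015800368777724505
[22.7982  0.787   0.2154 23.0362] 0.02891581764877199
```

>>> send_rows(
  moves=[-0.01,-0.02,0,0,-7,0,-0.02,-0.04,0,0,-14,0,-0.02,-0.05,0,0,-21,0,-0.02,-0.05,0,0,-28,0,-0.02,-0.05,0,0,-35,0],
)

```text
clock: 3.02
tool_pos: [0.444, -0.0115, 0.3895]
eef_rot: [0.033, 0.964, -0.018, 0.263]
contact_force: [-0.3, -1.1, -0.4]
opening: 0.005
```

```bash
python3 log.py; python3 fit.py | head -1
python3 - <<'E'
from kin import *
import itertools
L=[json.loads(l) for l in open('log.jsonl')]
b=np.hstack([l['tool_pos'] for l in L])
def full(q):
    m=[r.as_matrix() for r in chain(q)]
    c={'d1':[0,0,1],'x1':m[0][:,0],'y1':m[0][:,1],'d3':m[1][:,2],'x2':m[1][:,0],'x3':m[2][:,0],'y3':m[2][:,1],'d5':m[3][:,2],'x4':m[3][:,0],'x5':m[4][:,0],'y5':m[4][:,1],'d7':m[5][:,2],'x6':m[5][:,0]}
    return c
F=[full(l['q']) for l in L]
base=['d1','d3','d5','d7']
out=[]
for k in (0,1,2,3):
  for ex in itertools.combinations(['x1','y1','x2','x3','y3','x4','x5','y5','x6'],k):
    n=base+list(ex); M=np.vstack([np.stack([f[a] for a in n],1) for f in F])
    x=np.linalg.lstsq(M,b,rcond=None)[0]; out.append((np.abs(M@x-b).max(),n,x.round(3)))
out.sort(key=lambda t:t[0])
for o in out[:12]: print(o)
print([o for o in out if len(o[1])==4])
E
```

```text
3.0167 q [-0.183  0.106  0.013  2.312  0.587  0.247  0.796] p [ 0.444  -0.0115  0.3895] R [ 0.0325  0.9642 -0.018   0.2625] F [-0.29 -1.07 -0.41]
6.483975726792329e-17 (-1, 1, -1, 1, -1, 1, -1) [-0.    -0.    -0.     1.571]
(np.float64(2.6837468358742456e-09), ['d1', 'd3', 'd5', 'd7', 'y1', 'y3', 'y5'], array([ 0.347,  0.563,  0.345,  0.301, -0.019, -0.027, -0.   ]))
(np.float64(8.256247711890818e-06), ['d1', 'd3', 'd5', 'd7', 'y1', 'y3', 'x6'], array([ 0.347,  0.563,  0.345,  0.301, -0.019, -0.027, -0.   ]))
(np.float64(2.523023643880018e-05), ['d1', 'd3', 'd5', 'd7', 'x1', 'y1', 'y3'], array([ 0.347,  0.563,  0.344,  0.301,  0.   , -0.019, -0.027]))
(np.float64(2.6015483923946814e-05), ['d1', 'd3', 'd5', 'd7', 'y1', 'y3', 'x5'], array([ 0.347,  0.563,  0.345,  0.301, -0.019, -0.027, -0.   ]))
(np.float64(3.9290042809558834e-05), ['d1', 'd3', 'd5', 'd7', 'y1', 'x2', 'y3'], array([ 0.347,  0.563,  0.345,  0.301, -0.019,  0.   , -0.027]))
(np.float64(3.9702433925982786e-05), ['d1', 'd3', 'd5', 'd7', 'y1', 'y3', 'x4'], array([ 0.347,  0.564,  0.345,  0.301, -0.019, -0.027, -0.   ]))
(n
[... 251 characters left out ...]
301, -0.019, -0.027]))
(np.float64(0.000840354379688879), ['d1', 'd3', 'd5', 'd7', 'y3', 'y5', 'x6'], array([ 0.335,  0.565,  0.358,  0.283, -0.013, -0.032,  0.017]))
(np.float64(0.0008753682398589535), ['d1', 'd3', 'd5', 'd7', 'x3', 'y3', 'x6'], array([ 0.356,  0.565,  0.347,  0.312, -0.006, -0.045,  0.001]))
(np.float64(0.0009156732339823948), ['d1', 'd3', 'd5', 'd7', 'x3', 'y3', 'y5'], array([ 0.356,  0.565,  0.347,  0.312, -0.007, -0.046,  0.001]))
(np.float64(0.0009261662072568844), ['d1', 'd3', 'd5', 'd7', 'y1', 'y5', 'x6'], array([ 0.329,  0.565,  0.361,  0.277, -0.007, -0.038,  0.019]))
[(np.float64(0.03742357687783148), ['d1', 'd3', 'd5', 'd7'], array([0.29 , 0.655, 0.29 , 0.368]))]
```

```bash
cat >> kin.py <<'E'
DL=dict(d1=.347,d3=.563,d5=.345,d7=.301,y1=-.019,y3=-.027)
def fitL():
    L=[json.loads(l) for l in open('log.jsonl')]
    def cols(q):
        m=[r.as_matrix() for r in chain(q)]
        return np.stack([[0,0,1],m[0][:,1],m[1][:,2],m[2][:,1],m[3][:,2],m[4][:,1],m[5][:,2]],1)
    M=np.vstack([cols(l['q']) for l in L]);b=np.hstack([l['tool_pos'] for l in L])
    return np.linalg.lstsq(M,b,rcond=None)[0]
XL=fitL()
def pos(q,pts=False):
    m=[r.as_matrix() for r in chain(q)]
    v=[np.array([0,0,XL[0]])]; v.append(v[-1]+XL[1]*m[0][:,1]); v.append(v[-1]+XL[2]*m[1][:,2]+XL[3]*m[2][:,1]); v.append(v[-1]+XL[4]*m[3][:,2]+XL[5]*m[4][:,1]); v.append(v[-1]+XL[6]*m[5][:,2])
    return v if pts else v[-1]
LO=np.array([-3.01,-.46,-1.47,.13,-1,.04,-2.66]);HI=np.array([3.01,2.08,1.51,2.56,4.14,2.09,2.66])
from scipy.optimize import least_squares
def target(yaw,th,cam):  # cam +1: tool x up
    z=np.array([np.cos(th)*np.cos(yaw),np.cos(th)*np.sin(yaw),-np.sin(th)])
    x=cam*np.array([np.sin(th)*np.cos(yaw),np.sin(th)*np.sin(yaw),np.cos(th)])
    return Rt.from_matrix(np.stack([x,np.cross(z,x),z],1))
def ik(p,R,q0,w=1e-3):
    f=lambda q: np.concatenate([(pos(q)-p)*10,(R.inv()*rot(q)).as_rotvec()*3,w*(q-q0)])
    o=least_squares(f,np.clip(q0,LO+.01,HI-.01),bounds=(LO,HI)); e=f(o.x); return o.x,np.abs(e[:6]).max()
E
python3 - <<'E'
from kin import *
print(XL.round(4))
rng=np.random.default_rng(0)
yaw=-0.057
for th in (0,15,30,40):
  for cam in (1,-1):
    R=target(yaw,np.radians(th),cam); best=[]
    for k in range(40):
        q0=rng.uniform(LO,HI); q0[0]=rng.uniform(-1,1)
        q,e=ik(np.array([.6365,-.025,.110]),R,q0)
        if e<1e-3:
            m=np.minimum(q-LO,HI-q).min(); v=pos(q,True); best.append((m,q.round(2),np.array(v[2]).round(2),np.array(v[3]).round(2)))
    best.sort(key=lambda t:-t[0]); print(th,cam,len(best)); [print('   ',b) for b in best[:3]]
E
```

```text
[ 3.469e-01 -1.880e-02  5.634e-01 -2.690e-02  3.448e-01 -4.000e-04
  3.011e-01]
0 1 26
    (np.float64(0.12835542403492917), array([-0.72,  1.95,  0.91,  2.36,  2.43,  1.77,  0.14]), array([0.42, 0.32, 0.16]), array([ 0.34, -0.01,  0.11]))
    (np.float64(0.12132841759098789), array([-0.58,  1.78,  0.67,  2.36,  2.48,  1.97,  0.44]), array([0.49, 0.27, 0.25]), array([ 0.34, -0.01,  0.11]))
    (np.float64(0.07608832357199447), array([-0.54,  1.74,  0.61,  2.36,  2.5 ,  2.01,  0.52]), array([0.5 , 0.25, 0.27]), array([ 0.34, -0.01,  0.11]))
0 -1 33
    (np.float64(0.21251640941964522), array([ 0.64,  1.87, -1.07,  2.3 ,  3.66,  1.84, -0.15]), array([ 0.41, -0.34,  0.16]), array([ 0.34, -0.01,  0.11]))
    (np.float64(0.155679739979671), array([ 0.57,  1.79, -0.96,  2.31,  3.63,  1.93, -0.29]), array([ 0.44, -0.32,  0.2 ]), array([ 0.34, -0.01,  0.11]))
    (np.float64(0.04585719346087602), array([ 0.47,  1.7 , -0.81,  2.31,  3.57,  2.04, -0.49]), array([ 0.48, -0.29,  0.25]), array([ 0.34, -0.01,  0.11]))
15 1 30
    (np.float64(0.15209294086758485), array([ 0.31,  1.43, -0.63,  2.41,
[... 2074 characters left out ...]
2.27]), array([ 0.47, -0.23,  0.57]), array([ 0.41, -0.01,  0.3 ]))
    (np.float64(0.23767919011588345), array([ 0.33,  1.11, -0.68,  2.32,  2.69,  1.21,  2.18]), array([ 0.47, -0.2 ,  0.58]), array([ 0.41, -0.01,  0.3 ]))
40 -1 27
    (np.float64(0.24840801409781754), array([ 0.55,  1.32, -1.14,  2.31,  2.53,  1.42, -0.51]), array([ 0.46, -0.31,  0.46]), array([ 0.41, -0.01,  0.3 ]))
    (np.float64(0.24677055315795426), array([ 0.51,  1.27, -1.05,  2.31,  2.55,  1.37, -0.6 ]), array([ 0.46, -0.29,  0.49]), array([ 0.41, -0.01,  0.3 ]))
    (np.float64(0.24621916757629947), array([ 0.5 ,  1.25, -1.02,  2.31,  2.56,  1.35, -0.62]), array([ 0.46, -0.29,  0.5 ]), array([ 0.41, -0.01,  0.3 ]))
```

```bash
cat > plan.py <<'E'
from kin import *
from plant import r
yaw=-.057;th=np.radians(30);z=np.array([np.cos(th)*np.cos(yaw),np.cos(th)*np.sin(yaw),-np.sin(th)])
R=target(yaw,th,1)
Pc=np.array([.6365,-.025,.110]); Pi=Pc-[0,0,.012]; Pp=Pi-.15*z
def cart(q0,q1,n): # print moves rel. to q0 pose
    p0,R0=pos(q0),rot(q0)
    for k in range(1,6):
        q=q0+(q1-q0)*min(1,k/n); dp=R0.inv().apply(pos(q)-p0); dr=np.degrees((R0.inv()*rot(q)).as_rotvec())
        print(dp.round(3).tolist(),dr.round(1).tolist())
E
python3 - <<'E'
from plan import *
q0=r.get_state()['q']
for g in ([.27,1.2,-.6,2.39,2.86,1.52,2.07],[0.1,1.1,-.3,2.4,3,1.5,1.8]):
    qc,e=ik(Pc,R,np.array(g)); 
    qp,e2=ik(Pp,R,qc,.02); qt,e3=ik(Pc+[0,0,.155],R,qc,.02)
    print('c',qc.round(2),e,'\np',qp.round(2),e2,'\nt',qt.round(2),e3)
    for t in np.linspace(0,1,8):
        q=q0+(qp-q0)*t;v=pos(q,True);print(t.round(2),q.round(2),'elb',v[2].round(2),'wr',v[3].round(2),'tcp',v[4].round(3),rot(q).as_matrix()[:,2].round(2))
E
```

```text
c [ 0.27  1.21 -0.6   2.39  2.86  1.52  2.07] 2.424403872103298e-09 
p [ 0.54  1.38 -1.47  2.56  2.35  1.83  2.66] 0.5846594107543734 
t [ 0.31  0.81 -0.67  2.4   2.67  1.17  2.08] 0.0001556058265236575
0.0 [-0.18  0.11  0.01  2.31  0.59  0.25  0.8 ] elb [ 0.07 -0.03  0.91] wr [0.29 0.   0.65] tcp [ 0.444 -0.012  0.389] [ 0.51 -0.05 -0.86]
0.14 [-0.08  0.29 -0.2   2.35  0.84  0.47  1.06] elb [ 0.17 -0.03  0.89] wr [0.33 0.03 0.59] tcp [ 0.399 -0.04   0.302] [ 0.24 -0.23 -0.94]
0.29 [ 0.02  0.47 -0.41  2.38  1.09  0.7   1.33] elb [ 0.26 -0.05  0.84] wr [0.35 0.04 0.52] tcp [ 0.378 -0.077  0.249] [ 0.11 -0.4  -0.91]
0.43 [ 0.13  0.65 -0.62  2.42  1.34  0.92  1.59] elb [ 0.35 -0.08  0.79] wr [0.35 0.05 0.47] tcp [ 0.391 -0.101  0.209] [ 0.12 -0.5  -0.86]
0.57 [ 0.23  0.83 -0.83  2.45  1.59  1.15  1.86] elb [ 0.41 -0.13  0.71] wr [0.35 0.05 0.42] tcp [ 0.429 -0.097  0.17 ] [ 0.25 -0.48 -0.84]
0.71 [ 0.33  1.01 -1.05  2.49  1.85  1.37  2.12] elb [ 0.45 -0.19  0.63] wr [0.35 0.04 0.39] tcp [ 0.476 -0.066  0.142] [ 0.44 -0.35 -0.83]
0.86 [ 0.44  1.19 -1.26  2.52  2.1   1.6   2.39] elb [ 0.4
[... 842 characters left out ...]
]
0.43 [ 0.13  0.65 -0.62  2.42  1.34  0.92  1.59] elb [ 0.35 -0.08  0.79] wr [0.35 0.05 0.47] tcp [ 0.391 -0.101  0.209] [ 0.12 -0.5  -0.86]
0.57 [ 0.23  0.83 -0.83  2.45  1.59  1.15  1.86] elb [ 0.41 -0.13  0.71] wr [0.35 0.05 0.42] tcp [ 0.429 -0.097  0.17 ] [ 0.25 -0.48 -0.84]
0.71 [ 0.33  1.01 -1.05  2.49  1.85  1.37  2.12] elb [ 0.45 -0.19  0.63] wr [0.35 0.04 0.39] tcp [ 0.476 -0.066  0.142] [ 0.44 -0.35 -0.83]
0.86 [ 0.44  1.19 -1.26  2.52  2.1   1.6   2.39] elb [ 0.47 -0.25  0.53] wr [0.34 0.02 0.37] tcp [ 0.524 -0.028  0.141] [ 0.63 -0.17 -0.76]
1.0 [ 0.54  1.38 -1.47  2.56  2.35  1.83  2.66] elb [ 0.47 -0.31  0.43] wr [0.33 0.   0.36] tcp [ 0.565 -0.018  0.175] [ 0.8  -0.06 -0.6 ]
```

Run:
```python
from plan import *
q0=r.get_state()['q']
qc,e=ik(Pc,R,np.array([0.1,1.1,-.3,2.4,3,1.5,1.8]))
for b,up in ((.04,0),(.06,0),(.08,0),(.06,.05),(.06,.1),(.06,.15),(.06,.2),(.08,.2)):
    q,e=ik(Pi-b*z+[0,0,up],R,qc,.01);print(b,up,q.round(2),round(e,4))
qa,e=ik(Pi-.06*z+[0,0,.2],R,qc,.01)
for t in np.linspace(0,1,8):
        q=q0+(qa-q0)*t;v=pos(q,True);print(t.round(2),q.round(2),'elb',v[2].round(2),'wr',v[3].round(2),'tcp',v[4].round(3),rot(q).as_matrix()[:,2].round(2))
```

```text
0.04 0 [ 0.08  1.18 -0.31  2.51  2.91  1.61  1.76] 0.0
0.06 0 [ 0.2   1.21 -0.55  2.56  2.84  1.7   1.95] 0.0005
0.08 0 [ 0.53  1.49 -1.29  2.56  2.66  1.89  2.66] 0.117
0.06 0.05 [ 0.54  1.4  -1.36  2.56  2.56  1.85  2.65] 0.0065
0.06 0.1 [ 0.5   1.14 -1.21  2.56  2.49  1.65  2.43] 0.0035
0.06 0.15 [ 0.08  0.72 -0.33  2.56  2.81  1.22  1.77] 0.0
0.06 0.2 [ 0.09  0.57 -0.32  2.51  2.79  1.01  1.79] 0.0001
0.08 0.2 [ 0.08  0.53 -0.33  2.55  2.78  1.02  1.78] 0.0001
0.0 [-0.18  0.11  0.01  2.31  0.59  0.25  0.8 ] elb [ 0.07 -0.03  0.91] wr [0.29 0.   0.65] tcp [ 0.444 -0.012  0.389] [ 0.51 -0.05 -0.86]
0.14 [-0.14  0.17 -0.04  2.34  0.9   0.36  0.94] elb [ 0.1  -0.03  0.9 ] wr [0.3  0.01 0.62] tcp [ 0.429 -0.053  0.356] [ 0.42 -0.2  -0.89]
0.29 [-0.11  0.24 -0.08  2.37  1.22  0.47  1.08] elb [ 0.14 -0.03  0.89] wr [0.31 0.01 0.6 ] tcp [ 0.429 -0.094  0.34 ] [ 0.39 -0.34 -0.86]
0.43 [-0.07  0.3  -0.13  2.4   1.53  0.58  1.22] elb [ 0.18 -0.03  0.88] wr [0.32 0.01 0.57] tcp [ 0.448 -0.126  0.335] [ 0.43 -0.44 -0.79]
0.57 [-0.03  0.37 -0.18  2.42  1.85  0.69  1.37] elb [ 0.21 -0.04  0.87] wr [0.32 0.   0.55] tcp [ 0.482 -0.137  0.335] [ 0.53 -0.47 -0.71]
0.71 [ 0.01  0.44 -0.23  2.45  2.16  0.8   1.51] elb [ 0.24 -0.05  0.85] wr [0.32 0.   0.52] tcp [ 0.523 -0.123  0.334] [ 0.66 -0.42 -0.63]
0.86 [ 0.05  0.5  -0.28  2.48  2.47  0.91  1.65] elb [ 0.28 -0.06  0.84] wr [ 0.33 -0.    0.5 ] tcp [ 0.561 -0.084  0.331] [ 0.78 -0.27 -0.56]
1.0 [ 0.09  0.57 -0.32  2.51  2.79  1.01  1.79] elb [ 0.31 -0.07  0.82] wr [ 0.32 -0.01  0.48] tcp [ 0.585 -0.022  0.328] [ 0.86 -0.05 -0.5 ]
```

```bash
cat > plan.py <<'E'
from kin import *
from plant import r
yaw=-.057
def pose(thd,tip,back=0):
    th=np.radians(thd);z=np.array([np.cos(th)*np.cos(yaw),np.cos(th)*np.sin(yaw),-np.sin(th)])
    return np.array(tip)-(back+.025)*z, target(yaw,th,1)
T=np.array([.6535,-.035,.084])
def mv(q0,p,R):
    p0,R0=pos(q0),rot(q0); return R0.inv().apply(p-p0).round(4).tolist(),np.degrees((R0.inv()*R).as_rotvec()).round(1).tolist()
def cart(q0,q1,n):
    for k in range(1,6):
        q=q0+(q1-q0)*min(1,k/n); print(*mv(q0,pos(q),rot(q)))
E
python3 - <<'E'
from plan import *
q0=r.get_state()['q']
qi,e=ik(*pose(30,T),np.array([0.1,1.1,-.3,2.4,3,1.5,1.8]));print('i30',qi.round(2),e)
q=qi
for n,a in (('i40',(40,T)),('i45',(45,T)),('b.05',(45,T,.05)),('pre',(45,T,.10)),('preup',(45,T+[0,0,.05],.10)),('preup',(45,T+[0,0,.1],.12))):
    q,e=ik(*pose(*a),q,.01);print(n,q.round(2),round(e,4),pose(*a)[0].round(3))
qa=q; np.save('qa.npy',qa)
q=qi
for up in (.05,.1,.165): q,e=ik(*pose(30,T+[0,0,up]),q,.01);print('up',q.round(2),round(e,4))
for t in np.linspace(0,1,8):
        q=q0+(qa-q0)*t;v=pos(q,True);print(t.round(2),'elb',v[2].round(2),'wr',v[3].round(2),'tcp',v[4].round(3),rot(q).as_matrix()[:,2].round(2))
cart(q0,qa,15)
E
```

```text
i30 [ 0.11  1.19 -0.29  2.4   2.96  1.51  1.79] 2.995386738028748e-08
i40 [ 0.11  1.05 -0.28  2.34  2.9   1.14  1.81] 0.0 [ 0.634 -0.034  0.1  ]
i45 [ 0.11  0.99 -0.27  2.29  2.86  0.95  1.83] 0.0 [ 0.636 -0.034  0.102]
b.05 [ 0.11  0.92 -0.29  2.39  2.84  0.98  1.81] 0.0 [ 0.601 -0.032  0.137]
pre [ 0.1   0.84 -0.3   2.49  2.82  1.    1.79] 0.0 [ 0.565 -0.03   0.172]
preup [ 0.1   0.7  -0.29  2.47  2.79  0.84  1.82] 0.0 [ 0.565 -0.03   0.222]
preup [ 0.09  0.51 -0.27  2.45  2.74  0.63  1.85] 0.0 [ 0.551 -0.029  0.287]
up [ 0.11  1.07 -0.3   2.43  2.93  1.42  1.79] 0.0
up [ 0.11  0.94 -0.31  2.44  2.9   1.3   1.79] 0.0
up [ 0.12  0.76 -0.31  2.43  2.86  1.12  1.8 ] 0.0
0.0 elb [ 0.07 -0.03  0.91] wr [0.29 0.   0.65] tcp [ 0.444 -0.012  0.389] [ 0.51 -0.05 -0.86]
0.14 elb [ 0.1  -0.03  0.9 ] wr [0.3  0.   0.63] tcp [ 0.441 -0.041  0.364] [ 0.46 -0.15 -0.88]
0.29 elb [ 0.13 -0.03  0.9 ] wr [0.31 0.   0.61] tcp [ 0.447 -0.069  0.347] [ 0.45 -0.24 -0.86]
0.43 elb [ 0.16 -0.04  0.89] wr [0.32 0.   0.58] tcp [ 0.463 -0.089  0.334] [ 0.47 -0.3  -0.83]
0.57 elb [ 0.19 -0.04  0.88] wr [ 0.33 -0.    0.56] tcp [ 0.485 -0.098  0.324] [ 0.52 -0.32 -0.79]
0.71 elb [ 0.22 -0.05  0.86] wr [ 0.33 -0.01  0.54] tcp [ 0.511 -0.091  0.314] [ 0.59 -0.28 -0.76]
0.86 elb [ 0.25 -0.06  0.85] wr [ 0.34 -0.01  0.52] tcp [ 0.535 -0.068  0.301] [ 0.66 -0.19 -0.73]
1.0 elb [ 0.28 -0.07  0.83] wr [ 0.34 -0.02  0.5 ] tcp [ 0.551 -0.029  0.287] [ 0.71 -0.04 -0.71]
[0.0078, -0.0138, 0.0108] [2.6, 1.7, -12.3]
[0.0131, -0.0277, 0.0208] [5.0, 3.4, -24.5]
[0.0158, -0.041, 0.0301] [7.0, 5.2, -36.8]
[0.0161, -0.0533, 0.0392] [8.8, 6.8, -49.0]
[0.014, -0.0639, 0.048] [10.4, 8.3, -61.3]
```

Run:
```python
from plan import *
cart(r.get_state()['q'],np.load('qa.npy'),26)
```

```text
[0.0048, -0.0079, 0.0063] [1.6, 1.0, -7.1]
[0.0088, -0.0159, 0.0124] [3.0, 2.0, -14.1]
[0.0119, -0.0239, 0.0182] [4.4, 3.0, -21.2]
[0.0142, -0.0318, 0.0237] [5.7, 4.0, -28.3]
[0.0156, -0.0395, 0.0291] [6.8, 5.0, -35.4]
```

>>> send_rows(
  moves=[0.005,-0.008,0.006,1.5,1,-7,0.009,-0.016,0.012,3,2,-14,0.012,-0.024,0.018,4.4,3,-21,0.014,-0.032,0.024,5.7,4,-28,0.016,-0.04,0.029,6.8,5,-35],
)

```text
clock: 3.43
tool_pos: [0.4422, -0.0522, 0.3572]
eef_rot: [-0.244, 0.936, -0.152, 0.201]
contact_force: [0.8, 0.5, -0.7]
opening: 0.004
```

```bash
python3 log.py
python3 - <<'E'
from plan import *
cart(r.get_state()['q'],np.load('qa.npy'),21)
E
```

```text
3.4333 q [-0.208  0.184  0.056  2.341  0.97   0.299  1.034] p [ 0.4422 -0.0522  0.3572] R [-0.2445  0.9364 -0.1515  0.201 ] F [ 0.82  0.5  -0.72]
[0.0046, -0.0047, 0.0062] [1.1, 1.0, -7.1]
[0.0083, -0.0097, 0.0121] [2.1, 2.0, -14.3]
[0.0111, -0.0148, 0.018] [3.0, 2.9, -21.4]
[0.0128, -0.0198, 0.0237] [3.9, 3.7, -28.5]
[0.0135, -0.0247, 0.0293] [4.8, 4.4, -35.6]
```

Following the plan well.

>>> send_rows(
  moves=[0.005,-0.005,0.006,1.1,1,-7,0.008,-0.01,0.012,2.1,2,-14,0.011,-0.015,0.018,3,2.9,-21,0.013,-0.02,0.024,3.9,3.7,-28,0.0135,-0.025,0.029,4.8,4.4,-35],
)

```text
clock: 3.85
tool_pos: [0.4547, -0.0856, 0.3373]
eef_rot: [-0.501, 0.819, -0.253, 0.12]
contact_force: [0.8, -0.3, 0.2]
opening: 0.004
```

```bash
python3 log.py
python3 - <<'E'
from plan import *
cart(r.get_state()['q'],np.load('qa.npy'),16)
E
```

```text
3.85 q [-0.221  0.263  0.09   2.368  1.388  0.344  1.231] p [ 0.4547 -0.0856  0.3373] R [-0.5014  0.8186 -0.253   0.1202] F [ 0.79 -0.33  0.18]
[0.0022, -0.0029, 0.006] [0.8, 0.7, -7.2]
[0.0034, -0.0061, 0.0119] [1.6, 1.2, -14.3]
[0.0035, -0.0096, 0.0178] [2.4, 1.7, -21.4]
[0.0024, -0.0133, 0.0235] [3.3, 2.0, -28.5]
[0.0001, -0.017, 0.0291] [4.3, 2.1, -35.5]
```

>>> send_rows(
  moves=[0.002,-0.003,0.006,0.8,0.7,-7,0.0034,-0.006,0.012,1.6,1.2,-14,0.0035,-0.01,0.018,2.4,1.7,-21,0.0024,-0.013,0.0235,3.3,2,-28,0,-0.017,0.029,4.3,2.1,-35],
)

```text
clock: 4.27
tool_pos: [0.4811, -0.1002, 0.3219]
eef_rot: [0.717, -0.62, 0.317, -0.042]
contact_force: [0.4, 0.1, 0.7]
opening: 0.006
```

```bash
python3 log.py
python3 - <<'E'
from plan import *
cart(r.get_state()['q'],np.load('qa.npy'),11)
E
```

```text
4.2667 q [-0.188  0.343  0.068  2.395  1.85   0.4    1.388] p [ 0.4811 -0.1002  0.3219] R [ 0.7167 -0.6197  0.317  -0.0419] F [0.41 0.08 0.72]
[-0.0013, -0.0039, 0.0058] [1.0, 0.1, -7.0]
[-0.0037, -0.0084, 0.0115] [2.2, 0.1, -13.9]
[-0.0073, -0.0135, 0.0169] [3.6, 0.1, -20.8]
[-0.012, -0.0189, 0.022] [5.1, -0.0, -27.5]
[-0.0179, -0.0247, 0.0267] [6.9, -0.2, -34.1]
```

>>> send_rows(
  moves=[-0.0013,-0.004,0.006,1,0.1,-7,-0.0037,-0.0084,0.0115,2.2,0.1,-14,-0.0073,-0.0135,0.017,3.6,0.1,-21,-0.012,-0.019,0.022,5.1,0,-27.5,-0.018,-0.0247,0.0267,6.9,-0.2,-34],
)

```text
clock: 4.68
tool_pos: [0.516, -0.0865, 0.3047]
eef_rot: [0.864, -0.36, 0.351, 0.009]
contact_force: [-0.7, 0.8, 0.3]
opening: 0.006
```

```bash
python3 log.py
python3 - <<'E'
from plan import *
q=r.get_state()['q']
p,R=pose(45,T+[0,0,.1],.12); print(mv(q,p,R)); cart(q,np.load('qa.npy'),6)
E
```

```text
4.6833 q [-0.104  0.421 -0.022  2.42   2.307  0.488  1.551] p [ 0.516  -0.0865  0.3047] R [ 0.8642 -0.3605  0.3508  0.0091] F [-0.68  0.77  0.28]
([-0.0292, -0.0602, 0.0194], [14.9, 1.2, -36.3])
[-0.0032, -0.0082, 0.0052] [1.9, -0.1, -6.5]
[-0.0072, -0.0172, 0.0098] [4.1, -0.1, -12.8]
[-0.0118, -0.027, 0.0136] [6.5, -0.0, -19.0]
[-0.017, -0.0375, 0.0166] [9.1, 0.2, -24.9]
[-0.0228, -0.0486, 0.0186] [11.9, 0.6, -30.7]
```

>>> send_rows(
  moves=[-0.0032,-0.008,0.005,2,0,-6.5,-0.0072,-0.017,0.01,4,0,-13,-0.012,-0.027,0.0136,6.5,0,-19,-0.017,-0.0375,0.0166,9,0.2,-25,-0.0228,-0.0486,0.0186,12,0.6,-30.7],
)

```text
clock: 5.1
tool_pos: [0.5472, -0.0406, 0.2884]
eef_rot: [0.923, -0.078, 0.376, 0.014]
contact_force: [0.9, -0.4, 0.1]
opening: 0.008
```

```bash
python3 log.py
python3 - <<'E'
from plan import *
q=r.get_state()['q']
for a in ((45,T+[0,0,.1],.12),(45,T,.12),(45,T,.06),(45,T)): 
  p,R=pose(*a); print(p.round(3),mv(q,p,R))
from h import *
d=imaging.snapshot('wrist'); save(d,'w1'); d=imaging.snapshot('top'); save(d,'t2')
E
```

```text
5.1 q [ 0.004  0.495 -0.141  2.444  2.751  0.596  1.724] p [ 0.5472 -0.0406  0.2884] R [ 0.9231 -0.0782  0.3764  0.0137] F [ 0.92 -0.42  0.11]
[ 0.551 -0.029  0.287] ([-0.0001, -0.0119, 0.0031], [2.6, 0.7, -5.4])
[ 0.551 -0.029  0.187] ([-0.0698, -0.0085, 0.0748], [2.6, 0.7, -5.4])
[ 0.593 -0.032  0.144] ([-0.0692, -0.0112, 0.1347], [2.6, 0.7, -5.4])
[ 0.636 -0.034  0.102] ([-0.0686, -0.014, 0.1946], [2.6, 0.7, -5.4])
```

View pics/w1.png

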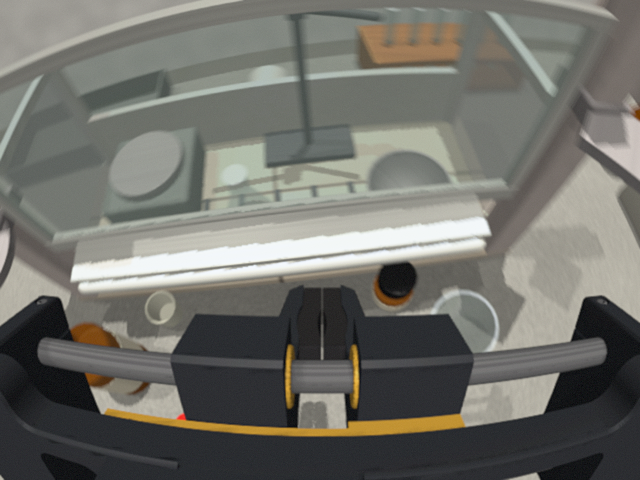

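View pics/t2.png

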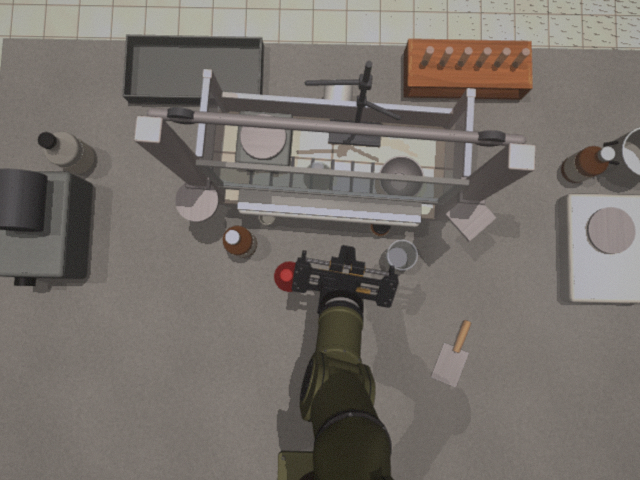

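Run:
```python
from h import *
d=dict(np.load('top1.npz'))
def at(u,v,z):
    o,w=ray(d,u,v); return (o+w*(z-o[2])/w[2]).round(3)
print('beaker rim L/R/top/bot',at(387,255,.095),at(418,255,.095),at(402,240,.095),at(402,271,.095))
print('flask foot',at(274,276,0.005),at(304,276,.005),at(289,262,.005),at(289,292,.005),'top',at(286,275,.115))
from plan import *
q=r.get_state()['q']
qq,e=ik(*pose(36,T),q,.01);print(qq.round(2),e)
for b in (.12,.12,.06): pass
for a in ((45,T,.12),(45,T,.06),(45,T,0)):
  print(mv(q,*pose(*a)))
```

```text
beaker rim L/R/top/bot [ 0.566 -0.144  0.095] [ 0.567 -0.215  0.095] [ 0.601 -0.178  0.095] [ 0.53  -0.179  0.095]
flask foot [0.515 0.122 0.005] [0.517 0.049 0.005] [0.55  0.086 0.005] [0.477 0.084 0.005] top [0.515 0.085 0.115]
[ 0.04  1.1  -0.18  2.37  2.97  1.28  1.69] 6.363552392749595e-05
([-0.069, -0.0091, 0.0747], [2.7, 0.8, -5.6])
([-0.0683, -0.0119, 0.1346], [2.7, 0.8, -5.6])
([-0.0676, -0.0148, 0.1945], [2.7, 0.8, -5.6])
```

>>> send_rows(
  moves=[-0.023,-0.003,0.025,1,0.3,-2,-0.046,-0.006,0.05,2,0.6,-4,-0.069,-0.009,0.075,2.7,0.8,-5.6,-0.069,-0.01,0.1,2.7,0.8,-5.6,-0.069,-0.011,0.12,2.7,0.8,-5.6],
)

```text
clock: 5.62
tool_pos: [0.5824, -0.0318, 0.151]
eef_rot: [0.924, -0.028, 0.38, 0.011]
contact_force: [0.3, 0.1, 0.1]
opening: 0.006
```

```bash
python3 log.py
python3 - <<'E'
from plan import *
q=r.get_state()['q']
for a in ((45,T,.05),(45,T),(36,T)): print(mv(q,*pose(*a)))
from h import *
d=imaging.snapshot('wrist'); save(d,'w2')
E
```

```text
5.6167 q [ 0.045  0.884 -0.195  2.447  2.895  0.986  1.716] p [ 0.5824 -0.0318  0.151 ] R [ 0.9243 -0.028   0.3804  0.0115] F [0.32 0.12 0.13]
([0.003, -0.0009, 0.0227], [0.1, 0.3, -0.1])
([0.0032, -0.001, 0.0727], [0.1, 0.3, -0.1])
([-0.0007, -0.001, 0.073], [0.1, 9.3, -0.1])
```

View pics/w2.png

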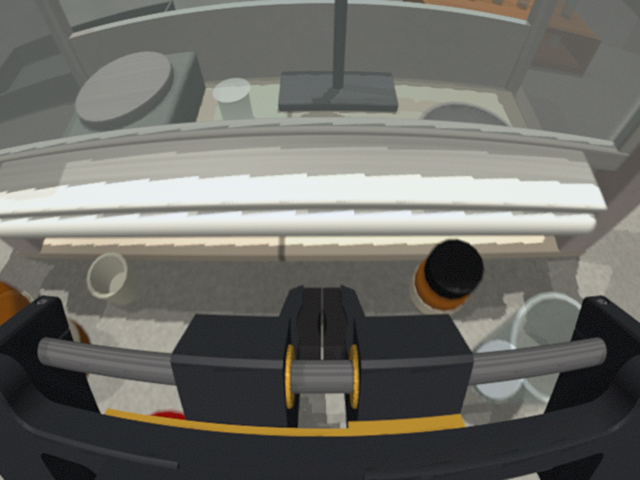

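>>> send_rows(
  moves=[0.002,0,0.02,0,0,0,0.003,-0.001,0.04,0,0,0,0.003,-0.001,0.06,0,0,0,0.003,-0.001,0.072,0,3,0,0.0,-0.001,0.073,0,9,0],
)

```text
clock: 6.08
tool_pos: [0.6414, -0.0352, 0.1017]
eef_rot: [0.893, -0.029, 0.448, 0.015]
contact_force: [0.2, 0.1, -1.8]
opening: 0.006
```

```bash
python3 log.py
python3 - <<'E'
from plan import *
q=r.get_state()['q']
for a in ((36,T),(36,T+[0,0,.01]),(36,T+[0,0,.1])): print(mv(q,*pose(*a)))
from h import *
d=imaging.snapshot('wrist'); save(d,'w3')
E
```

```text
6.0833 q [ 0.054  1.078 -0.193  2.345  2.946  1.227  1.714] p [ 0.6414 -0.0352  0.1017] R [ 0.8932 -0.0291  0.4485  0.015 ] F [ 0.18  0.13 -1.82]
([-0.0073, -0.0008, -0.0048], [0.4, 0.7, -0.3])
([0.0007, -0.0008, -0.0107], [0.4, 0.7, -0.3])
([0.0729, -0.0008, -0.0645], [0.4, 0.7, -0.3])
```

View pics/w3.png

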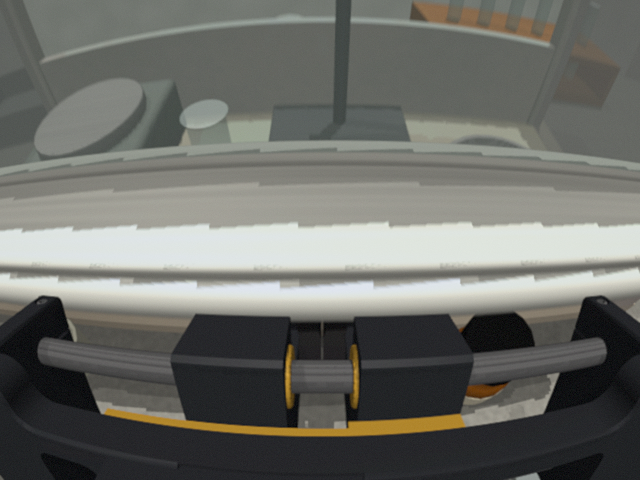

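>>> send_rows(
  moves=[0.006,0,-0.0045,0,0.7,0,0.014,0,-0.0105,0,0.7,0,0.022,0,-0.0165,0,0.7,0,0.031,0,-0.0235,0,0.7,0,0.04,0,-0.03,0,0.7,0],
)

```text
clock: 6.55
tool_pos: [0.6354, -0.0354, 0.1481]
eef_rot: [0.893, -0.029, 0.449, 0.015]
contact_force: [-2.2, 0.1, -5.2]
opening: 0.004
```

```bash
python3 log.py
cat > meas.py <<'E'
from h import *
import sys
d=imaging.snapshot('top'); n=sys.argv[1]; save(d,'t'+n)
K=d['mtx'];R,t=RT(d);vv,uu=np.mgrid[0:480,0:640]
D=d['depth'];C=np.stack([(uu-K[0,2])/K[0,0]*D,(vv-K[1,2])/K[1,1]*D,D],-1)
W=(C-t)@R
yh=np.array([.056,.998]);xh=np.array([.998,-.056]);o=np.array([.702,-.0075])
X=(W[...,:2]-o)@xh;Y=(W[...,:2]-o)@yh
m=(X>-.046)&(X<-.012)&(abs(Y)<.19)&(D>0)
im=d['image']
for lo,hi in ((-.19,-.13),(-.13,-.07),(.03,.1),(.1,.19)):
    k=m&(Y>lo)&(Y<hi)&(W[...,2]>.1)&(W[...,2]<.4); print('ledge',lo,hi,k.sum(),np.percentile(W[...,2][k],[10,25,50,75,90]).round(4))
k=(X>-.095)&(X<-.03)&(Y<-.245)&(Y>-.31)&(W[...,2]>.26)&(W[...,2]<.285)
print('diamond top',k.sum(),np.percentile(W[...,2][k],[25,50,75]).round(4))
E
python3 meas.py a
```

```text
6.55 q [ 0.052  0.969 -0.195  2.377  2.927  1.152  1.716] p [ 0.6354 -0.0354  0.1481] R [ 0.893  -0.029   0.4489  0.0155] F [-2.16  0.07 -5.17]
ledge -0.19 -0.13 429 [0.1781 0.1792 0.1806 0.1822 0.1834]
ledge -0.13 -0.07 431 [0.178  0.1791 0.1805 0.1822 0.1833]
ledge 0.03 0.1 500 [0.1778 0.1789 0.1805 0.1819 0.1833]
ledge 0.1 0.19 638 [0.1778 0.179  0.1804 0.1818 0.1831]
diamond top 920 [0.2724 0.2736 0.2749]
```

>>> send_rows(
  moves=[0.008,0,-0.006,0,0,0,0.016,0,-0.012,0,0,0,0.024,0,-0.018,0,0,0,0.032,0,-0.024,0,0,0,0.04,0,-0.03,0,0,0],
)

```text
clock: 7.02
tool_pos: [0.6351, -0.0354, 0.2021]
eef_rot: [0.892, -0.029, 0.45, 0.016]
contact_force: [-0.2, -0.3, -5.0]
opening: 0.003
```

```bash
python3 log.py; python3 meas.py b
```

```text
7.0167 q [ 0.05   0.834 -0.192  2.377  2.905  1.021  1.726] p [ 0.6351 -0.0354  0.2021] R [ 0.8922 -0.0291  0.4504  0.0156] F [-0.17 -0.33 -4.98]
ledge -0.19 -0.13 481 [0.2318 0.2331 0.2346 0.2359 0.2372]
ledge -0.13 -0.07 474 [0.2319 0.233  0.2342 0.2355 0.2368]
ledge 0.03 0.1 555 [0.2317 0.233  0.2343 0.2356 0.2367]
ledge 0.1 0.19 710 [0.2316 0.2328 0.234  0.2355 0.2368]
diamond top 917 [0.2724 0.2739 0.275 ]
```

>>> send_rows(
  moves=[0.008,0,-0.006,0,0,0,0.016,0,-0.012,0,0,0,0.024,0,-0.018,0,0,0,0.029,0,-0.0215,0,0,0,0.032,0,-0.024,0,0,0],
)

```text
clock: 7.48
tool_pos: [0.6347, -0.0353, 0.2455]
eef_rot: [0.891, -0.029, 0.452, 0.016]
contact_force: [-0.8, -0.4, -4.5]
opening: 0.007
```

```bash
python3 log.py; python3 meas.py c; python3 log.py
python3 - <<'E'
from h import *
s=imaging.snapshot('side'); save(s,'s2')
K=s['mtx'];R,t=RT(s);vv,uu=np.mgrid[0:480,0:640];D=s['depth']
W=(np.stack([(uu-K[0,2])/K[0,0]*D,(vv-K[1,2])/K[1,1]*D,D],-1)-t)@R
yh=np.array([.056,.998]);xh=np.array([.998,-.056]);o=np.array([.705,-.0075])
X=(W[...,:2]-o)@xh;Y=(W[...,:2]-o)@yh;Z=W[...,2]
k=(X>-.055)&(X<-.01)&(abs(Y)<.19)&(Z>.2)&(Z<.35); print(k.sum(),np.percentile(Z[k],[10,25,50,75,90]).round(4))
E
```

```text
7.4833 q [ 0.048  0.726 -0.185  2.363  2.886  0.905  1.739] p [ 0.6347 -0.0353  0.2455] R [ 0.8913 -0.0291  0.4522  0.0156] F [-0.81 -0.44 -4.47]
ledge -0.19 -0.13 511 [0.2753 0.2765 0.2776 0.2788 0.28  ]
ledge -0.13 -0.07 512 [0.2753 0.2763 0.2776 0.2789 0.2799]
ledge 0.03 0.1 604 [0.2748 0.2761 0.2776 0.2788 0.2801]
ledge 0.1 0.19 767 [0.2749 0.2759 0.2772 0.2786 0.2798]
diamond top 922 [0.2726 0.2737 0.275 ]
7.5333 q [ 0.048  0.726 -0.185  2.363  2.886  0.905  1.739] p [ 0.635  -0.0354  0.2461] R [ 0.891  -0.0291  0.4528  0.0157] F [-4.46  0.25 -1.16]Traceback (most recent call last):
  File "<stdin>", line 7, in <module>
    return _quantile_unchecked(
        a, q, axis, out, overwrite_input, method, keepdims, weights)
    return _ureduce(a,
                    func=_quantile_ureduce_func,
    ...<5 lines>...
                    overwrite_input=overwrite_input,
                    method=method)
    r = func(a, **kwargs)
    result = _quantile(arr,
                       quantiles=q,
    ...<2 lines>...
                       out=out,
                       weights=wgt)
    slices_having_nans = np.isnan(arr[-1, ...])
                                  ~~~^^^^^^^^^
IndexError: index -1 is out of bounds for axis 0 with size 0
```

>>> send_rows(
  moves=[0.002,0,-0.0015,0,0,0,0.004,0,-0.003,0,0,0,0.0054,0,-0.004,0,0,0,0.0054,0,-0.004,0,0,0,0.0054,0,-0.004,0,0,0],
)

```text
clock: 8.0
tool_pos: [0.6352, -0.0353, 0.2526]
eef_rot: [0.891, -0.029, 0.453, 0.016]
contact_force: [-3.1, -1.0, -2.6]
opening: -0.0
```

```bash
python3 log.py; python3 meas.py d
python3 - <<'E'
import cv2
i=cv2.imread('pics/td.png')[120:280,150:540]; cv2.imwrite('pics/td2.png',cv2.resize(i,None,fx=2,fy=2,interpolation=cv2.INTER_CUBIC))
E
```

```text
8.0 q [ 0.047  0.71  -0.184  2.359  2.883  0.887  1.742] p [ 0.6352 -0.0353  0.2526] R [ 0.8908 -0.029   0.4532  0.0157] F [-3.14 -0.98 -2.61]
ledge -0.19 -0.13 523 [0.2826 0.2838 0.2849 0.2861 0.2874]
ledge -0.13 -0.07 527 [0.2828 0.2837 0.2849 0.2862 0.2872]
ledge 0.03 0.1 605 [0.2825 0.2837 0.2849 0.2862 0.2874]
ledge 0.1 0.19 775 [0.2825 0.2835 0.2848 0.286  0.2871]
diamond top 915 [0.2724 0.2738 0.2752]
```

View pics/td2.png

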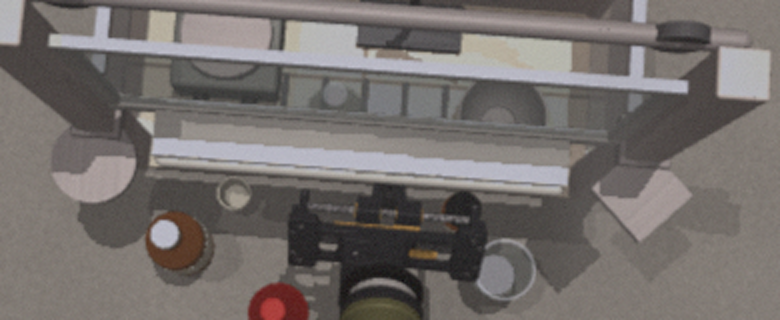

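View pics/s2.png

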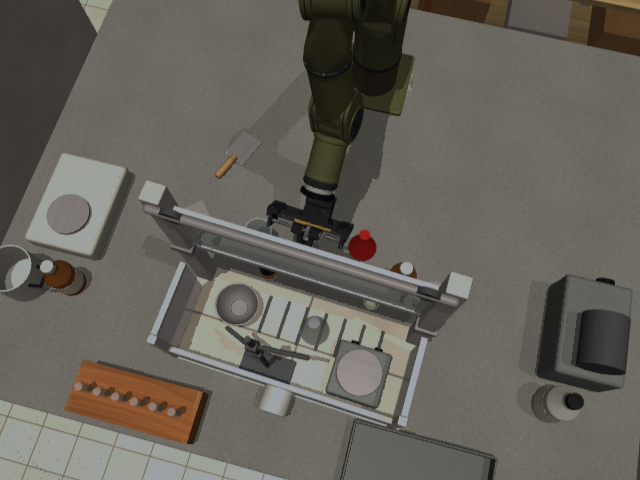

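>>> send_rows(
  moves=[0.0005,0,-0.0004,0,0,0,0.001,0,-0.0008,0,0,0,0.0011,0,-0.0008,0,0,0,0.0011,0,-0.0008,0,0,0,0.0011,0,-0.0008,0,0,0],
)

```text
clock: 8.47
tool_pos: [0.6352, -0.0353, 0.2538]
eef_rot: [0.891, -0.029, 0.453, 0.016]
contact_force: [-1.2, -1.0, -3.2]
opening: 0.008
```

```bash
python3 log.py; python3 meas.py e
```

```text
8.4667 q [ 0.047  0.707 -0.184  2.358  2.882  0.883  1.742] p [ 0.6352 -0.0353  0.2538] R [ 0.8909 -0.029   0.4531  0.0157] F [-1.17 -0.96 -3.23]
ledge -0.19 -0.13 524 [0.2838 0.285  0.2862 0.2875 0.2887]
ledge -0.13 -0.07 515 [0.284  0.2849 0.2861 0.2875 0.2885]
ledge 0.03 0.1 608 [0.2837 0.2849 0.2861 0.2874 0.2885]
ledge 0.1 0.19 777 [0.2836 0.2848 0.286  0.2871 0.2882]
diamond top 917 [0.2724 0.2738 0.275 ]
```

>>> send_rows(
  moves=[-0.01,0,0,0,0,0,-0.025,0,0,0,0,0,-0.03,0,-0.015,0,0,0,-0.03,0,-0.04,0,0,0,-0.03,0,-0.065,0,0,0],
)

```text
clock: 8.93
tool_pos: [0.5661, -0.0305, 0.2689]
eef_rot: [0.89, -0.029, 0.455, 0.016]
contact_force: [0.3, 0.1, 0.7]
opening: 0.009
```

```bash
python3 log.py; python3 meas.py f
python3 - <<'E'
import cv2
from h import *
save(imaging.snapshot('wrist'),'w4')
E
```

```text
8.9333 q [ 0.032  0.666 -0.214  2.552  2.859  1.041  1.706] p [ 0.5661 -0.0305  0.2689] R [ 0.8899 -0.0292  0.4549  0.0156] F [0.25 0.06 0.73]
ledge -0.19 -0.13 529 [0.2841 0.2851 0.2864 0.2876 0.2887]
ledge -0.13 -0.07 526 [0.2838 0.2852 0.2865 0.2878 0.289 ]
ledge 0.03 0.1 607 [0.2839 0.2848 0.2861 0.2873 0.2884]
ledge 0.1 0.19 777 [0.2837 0.2848 0.2862 0.2874 0.2885]
diamond top 917 [0.2725 0.2737 0.2751]
```

View pics/w4.png

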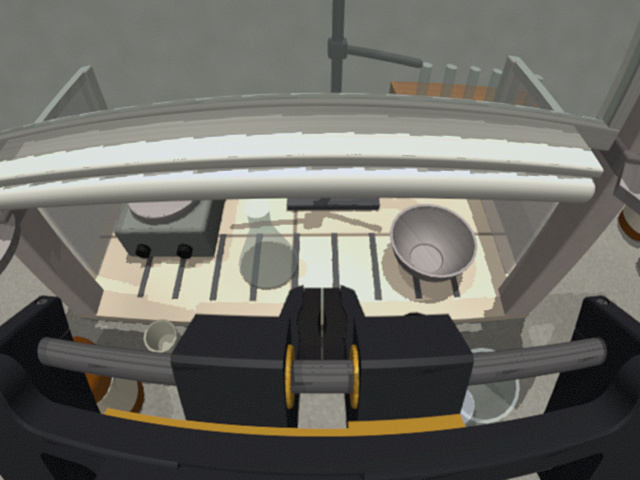

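View pics/tf.png

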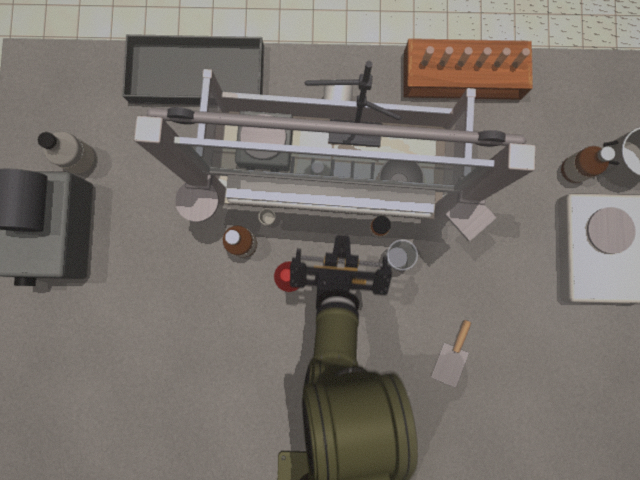

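>>> send_rows(
  moves=[0.006,0,0,0,0,0,0.012,0,0,0,0,0,0.018,0,0,0,0,0,0.02,0,0,0,0,0,0.02,0,0,0,0,0],
)

```text
clock: 9.45
tool_pos: [0.578, -0.0312, 0.2878]
eef_rot: [0.889, -0.029, 0.457, 0.016]
contact_force: [0.3, -0.2, 0.8]
opening: 0.006
```

```bash
python3 log.py; python3 meas.py g; python3 -c "
from plant import r
print(r.finish_job())"
```

```text
9.45 q [ 0.036  0.611 -0.205  2.502  2.856  0.941  1.724] p [ 0.578  -0.0312  0.2878] R [ 0.8889 -0.0289  0.457   0.0156] F [ 0.29 -0.22  0.77]
ledge -0.19 -0.13 529 [0.284  0.2851 0.2862 0.2874 0.2887]
ledge -0.13 -0.07 523 [0.284  0.2851 0.2864 0.2877 0.289 ]
ledge 0.03 0.1 605 [0.2837 0.2849 0.2862 0.2875 0.2885]
ledge 0.1 0.19 782 [0.2836 0.2848 0.2861 0.2875 0.2887]
diamond top 915 [0.2724 0.2737 0.2751]
the job is handed in; nothing more can be done
None
```

The window is standing at the diamond mark, on the right-hand post, with the robot clear of everything. I pushed it up from beneath with the shut fingertips under the lip's bar, then lowered the fingers, drew them back and handed the job in at about 9.5 s.

**Level:** in the last top-camera check the ledge top stood at 286.2 mm, which puts the bar's centre at about 268.2 mm. The diamond plate's centre measured 268.7 mm, so the bar is about 0.5 mm below the mark. It never read above the mark during the lift. The height did not change after the fingers left.

**Contact:** the push showed about 5 N on the tool, and only sensor noise once withdrawn. The crucible, jar, beaker, bottle and red flask showed no change in the last pictures, by eye only.

**Checks that failed or fell short:**
- The side camera gave no usable reading of the raised lip, so the final level rests on the top camera's depth alone. Its calibration is good to about 2 mm, but the ledge and plate were compared in the same picture. The diamond's own height agreed between both cameras before the push.
- I pushed with the tool tilted about 36° below level, so that the gripper body cleared the red flask and the beaker. The contact was therefore on the front half of the bar's underside.

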